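# Clamp a capped deep-well plate in the sealing press

## Robot

A 7-joint arm with a two-finger parallel gripper is mounted at the origin on the work surface. World frame = base frame: x ahead of the robot, y to its left, z up, the work surface at z = 0. Lengths are in mm, angles in degrees, forces in N, time in s.
With the tool pointing down it reaches from about 425 to 1025 mm from the base axis. Payload 3.6 kg.
Tool frame: the origin (TCP) lies at the very end of the fingers, on their centre line; the grasp point (between the pads) lies manip.pinch_z behind it (manip.pinch_z is the distance from the TCP to the grasp point, in mm); z points along the fingers, y is the line along which they close (so a half turn about z gives the same grasp; the last joint's range is limited). The gripper opens to 85 mm and grips with 20 to 120 N. Pads are 22 mm wide; open, the fingers measure 114 mm over their backs; the gripper's body (76 mm by 85 mm) begins 54 mm behind the grasp point. The pads swing forward as they close: fully open they stand 13 mm farther back than shut.
Start: joints at [59.444, 33.873, 2.773, 92.16, -1.908, 54.013, -1.931], TCP at [308.677, -656.009, 231.302] pointing down, gripper open.
Joint ranges: [-153.93, 153.93], [-27.13, 128.08], [-72.61, 78.16], [10.71, 143.7], [-87.88, 267.88], [4.46, 118.87], [-176.78, 176.78]. Speed limits (degrees/s): [147.25, 147.25, 180, 180, 180, 180, 180].

## Interface

Orientations are given as [roll, pitch, yaw] about the fixed x, y, z axes, in that order (R = Rz(yaw) Ry(pitch) Rx(roll)).
In Python, from workcell import manip gives the robot as it stands.
- The arm moves only by the shell command python3 inch.py 'ROWS' [OPENING]. ROWS is a JSON list of rows, 1 to 5 of them, each an object with the fields dx, dy, dz (the shift in mm), drx, dry, drz (a rotation vector in degrees); a field left out counts as zero; each row shifts and turns the commanded pose from where the row before left it, along the tool's axes as they then stand; what a row does not reach is not made up. A row lasts 1/8 s, in which the tool goes at most 62.5 mm and 10.7 degrees, less where a joint would pass 70% of its speed; a pose out of reach is approached as far as the arm can. OPENING is the finger opening in mm, set as the command begins (- or left out keeps the last). The fingers move at their own pace and stop on an object; the grip force is fixed at half the most. Time passes only in rows, so rows that do not move let the fingers close. It prints the time, the measured TCP pose, the force, the opening and the grip force at its end. Input that does not fit is refused with a message, and nothing moves.
- manip.read_state(): the state, without advancing time (a new reading comes with each control period).
- manip.read_camera(name): name is "scene" or "top" or "wrist"; returns a dict with "color" (384x512x3 uint8, red, green, blue), "fov_y" (degrees; the focal length in pixels is half the picture's height over the tangent of half this angle, whatever the lens; pixels are square), "cx", "cy" (the principal point, pixels), "view" (4x4, takes a point from world to camera coordinates); the wrist camera has in their place "hand_eye" (4x4, takes a point from camera to tool coordinates, whose origin is the TCP and whose axes are the flange's). Camera axes: x right, y up, looking along -z (the intrinsics and any distortion apply to the point x, -y, -z); pixel columns grow to the right and rows downward; lengths in mm; the calibration is good to about 2 mm. A picture is of the moment at which its call begins: read the wrist's pose just before it. There is no depth.
- manip.hand_in(): hands the job in; it is judged then, once.
The state is a dict: "time": time; "joint_pos": joint angles; "joint_vel": joint speeds; "tau": joint torques, N m; "tcp_pos": TCP position; "orientation": TCP orientation; "wrist_force": force on the tool from outside, world axes, zero at the start; "torque": the same for the moment, N m; "grip_width": finger opening in mm; "gripper_force": force on a finger pad.
Only numpy, scipy, OpenCV 4.12 (cv2) and the standard library are available. Lean on these libraries where they do the work, as an engineer would, in place of code of your own. Each camera call takes 0.05 s, during which the arm holds its last target. There are 200 camera calls.

## Task

Push the sled with the capped sample plate fully home in the sealing press. Then wind the handwheel clockwise until the sprung pressure plate just touches the plate's cap mat, and give it half a turn more, no tighter; let go and leave the plate clamped so. Leave the other things on the bench where they are.

Things in the scene. Friction and masses are not known exactly. Their poses are not given: they have to be found in the camera images.
- press: White two-column sealing press, bolted down. Origin on the bench under the screw's axis; x level, from the open loading side into the press; y level, along the row of columns (24 mm thick, at y = +-105 mm, crosshead top 194 mm up); z up. The base spans x -210 to +100, y +-131 mm; its top, the bed, is 20 mm up. Rails 12 mm high (inner faces y = +-77.5 mm) guide the sled along x to a back stop.
- sled: Loose aluminium sled on the bed between the rails: 150 mm wide, 172 long, 8 thick, the capped plate in a shallow nest on it. Origin on its underside below the nest's centre; axes like the press's. It starts 95 to 135 mm out; home, against the stop, its origin is at the press's x = 0 (+0.5 mm), y = 0, z = 20 mm. Sliding it takes about 3 to 7 N; its tab is listed as point push_tab.
- push_tab (a point): Centre of the outer face of the sled's upright push tab (90 mm wide along y, 8 mm thick), at x = -117, y = 0, z = 33 mm from the sled's origin; the tab's top is 25 mm above this point, 78 mm above the bench. Outside and above it is free.
- plate: White deep-well sample plate with a grey cap mat on it, standing in the sled's nest: 86 (x) x 128 (y) mm, 48 mm high with the mat. Origin at the centre of its underside; the mat's top is 48 mm above it (76 mm above the bench).
- handle_mid (a point): Middle of the upright black handle on the handwheel's rim: a freely revolving grip 25 mm thick and 54 mm tall (27 mm above and below this point), 60 mm from the screw's axis. The wheel's rim ends 29 mm below this point, its hub (40 mm thick) 15 mm below; the space above is clear. It circles with the wheel and sinks with it, 8 mm a turn (265 to 276 mm above the bench at the start).
- wheel (a joint): Angle of the black four-spoke handwheel (136 mm across) in rad, growing as it winds down, clockwise seen from above; all turns are counted. The screw lowers the pressure plate 8 mm a turn (6.283 rad). It stays where it is left and takes about 2 to 3 N at the handle.
- pad_face (a point): Centre of the lower face of the pressure plate (95 x 138 x 12 mm, level), which hangs on four springs under the guided upper platen and sinks with the screw. Starts 6 to 17 mm above the level of the mat's top.
- pad (a joint): How far the springs of the pressure plate are squeezed, in m: 0 while it hangs free, 0.008 for one full turn past contact, so 0.004 at half a turn past contact. The springs start at 15 N and add 5 N for each mm.
- spare_plate: Bystander: a bare open 128 x 86 x 44 mm deep-well plate standing just past the closed end of the press. Origin at the centre of its underside.
- jar: Bystander: screw-capped jar, 66 mm across, 75 mm tall. Origin at the centre of its underside.
- reagent: Bystander: round bottle, 72 mm across, 145 mm tall. Origin at the centre of its underside.
- tip_box: Bystander: box of pipette tips, 125 x 86 x 78 mm. Origin at the centre of its underside.
- tube_rack: Bystander: rack of capped tubes, 210 x 70 mm, 98 mm tall. Origin at the centre of its underside.
- mouse: Bystander: black computer mouse, 105 x 60 x 32 mm, on a thin mat. Origin at the centre of its underside.
- notepad: Bystander: notepad with a pen on it, 210 x 150 mm, 22 mm high. Origin at the centre of its underside.

How it is judged (in metres and radians):
On the way:
1. the loaded sled is fully home while the pressure plate still hangs free (x of sled in the frame of press between -0.004 and 0.004 m and angle between the x axis of sled and the x axis of press, either way round below 0.08 rad and z of sled in the frame of press below 0.023 m and horizontal distance between plate and sled below 0.006 m and z of plate in the frame of sled below 0.011 m and value of joint pad below 0.0008 m), for 0.2 s.
At the end, for the whole second after the job is handed in: The sled is home (within 4 mm of the stop position, square and flat on the bed) with the plate in its nest, the wheel is still, and the pressure plate's springs are squeezed 2.4 to 5.6 mm (0.3 to 0.7 of a turn past contact) (x of sled in the frame of press between -0.004 and 0.004 m and angle between the x axis of sled and the x axis of press, either way round below 0.08 rad and z of sled in the frame of press below 0.023 m and horizontal distance between plate and sled below 0.006 m and z of plate in the frame of sled below 0.011 m and value of joint pad between 0.0024 and 0.0056 m and velocity of joint wheel between -0.05 and 0.05 rad/s and linear speed of sled below 0.02 m/s); the robot touches nothing.
It fails at once if the press is wound more than about 0.85 of a turn past contact (value of joint pad above 0.0068 m).
It fails at once if another thing on the bench is shifted more than 40 mm (distance of any of spare_plate, jar, reagent, tip_box, tube_rack, mouse, notepad from where it was at the start of the episode above 0.04 m).
It also fails if it takes over 72 s, if anything falls off the work surface, if the arm or the gripper's body presses on something with over 40 N, if the wrist force passes 120 N, or if a joint passes its speed limit or range.

## Working session

There is one attempt and no reset: what is moved stays moved. The work goes in short steps, Python scripts to look and compute and a shell command to move; the robot and the scene stay as the last step left them, time stands still between calls to the robot, and variables do not carry over. Pictures are saved under pics/ and viewed, at most 11 in all, crops included, and the job is handed in when it is done.

```bash
ls; mkdir -p pics; cat > h.py <<'E'
import numpy as np, cv2
from workcell import manip
def K(c):
    f=c["color"].shape[0]/2/np.tan(np.radians(c["fov_y"])/2); return f,c["cx"],c["cy"]
def proj(c,p):
    V=np.array(c["view"]); q=V[:3,:3]@np.array(p,float)+V[:3,3]; f,cx,cy=K(c)
    return np.array([cx+f*q[0]/-q[2], cy-f*q[1]/-q[2]])
def ray(c,u,v):
    V=np.array(c["view"]); f,cx,cy=K(c); R=V[:3,:3]; o=-R.T@V[:3,3]
    d=R.T@np.array([(u-cx)/f,-(v-cy)/f,-1]); return o,d/np.linalg.norm(d)
def onz(c,u,v,z):
    o,d=ray(c,u,v); return o+d*(z-o[2])/d[2]
def tri(r):
    A=sum(np.eye(3)-np.outer(d,d) for o,d in r); b=sum((np.eye(3)-np.outer(d,d))@o for o,d in r)
    p=np.linalg.solve(A,b); return p,[np.linalg.norm(np.cross(p-o,d)) for o,d in r]
E
python3 - <<'E'
from h import *
for n in ("scene","top"):
    c=manip.read_camera(n); print(n,{k:(v if k!="color" else v.shape) for k,v in c.items()})
    cv2.imwrite(f"pics/{n}0.png",cv2.resize(c["color"][:,:,::-1],(800,600),interpolation=cv2.INTER_CUBIC))
print(manip.pinch_z, manip.read_state())
E
```

```text
inch.py
pics
workcell.py
scene {'color': (384, 512, 3), 'fov_y': 54.983953377893506, 'cx': 260.4380339646151, 'cy': 190.54515285511422, 'view': array([[-5.54307619e-01,  8.32191215e-01, -1.41720114e-02,
         3.15113457e+02],
       [-6.73456733e-01, -4.38441870e-01,  5.95167838e-01,
         1.97948272e+02],
       [ 4.89079843e-01,  3.39450304e-01,  8.03476445e-01,
        -1.75735971e+03],
       [ 0.00000000e+00,  0.00000000e+00,  0.00000000e+00,
         1.00000000e+00]])}
top {'color': (384, 512, 3), 'fov_y': 48.328639872589655, 'cx': 244.52421957544576, 'cy': 196.3909749414575, 'view': array([[ 1.56501562e-02, -9.99877527e-01, -5.84014771e-05,
        -4.83986560e+01],
       [ 9.83557165e-01,  1.53841986e-02,  1.79940628e-01,
        -5.08680230e+02],
       [-1.79917692e-01, -2.87354013e-03,  9.83677471e-01,
        -1.48925281e+03],
       [ 0.00000000e+00,  0.00000000e+00,  0.00000000e+00,
         1.00000000e+00]])}
18.700000000000003 {'time': 0.1, 'joint_pos': array([59.44204667, 33.92117358,  2.76546378, 92.23232112, -1.90627954,
       54.01322115, -1.93168704]), 'joint_vel': array([ 2.17388763e-03, -1.58359399e-01,  6.26601754e-02, -1.74305533e-01,
       -1.43932975e-04, -1.27382625e-01,  2.18049044e-02]), 'tau': array([ 4.77968555e-03, -5.49999046e+01,  1.55331887e+00, -1.98824197e+01,
        9.69649642e-03,  3.76294542e-03, -2.67203859e-06]), 'tcp_pos': array([ 308.38629115, -655.27426658,  230.22410465]), 'orientation': array([-1.79879517e+02,  6.91473814e-03,  2.52072722e+01]), 'wrist_force': array([-0.6042697 , -0.66528241, -0.37362711]), 'torque': array([-0.0144258 , -0.01354167,  0.00803457]), 'gripper_force': 0.0, 'grip_width': 85.31145271663007}
```

View pics/scene0.png

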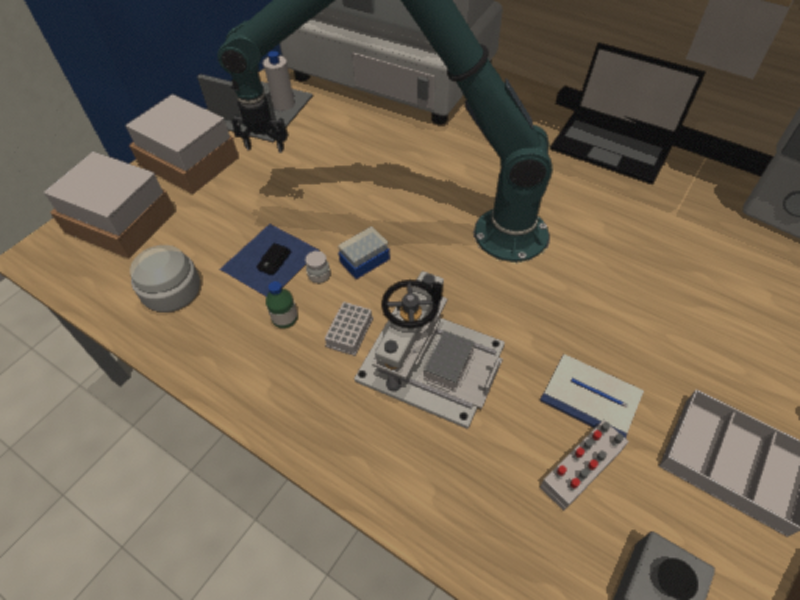

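View pics/top0.png

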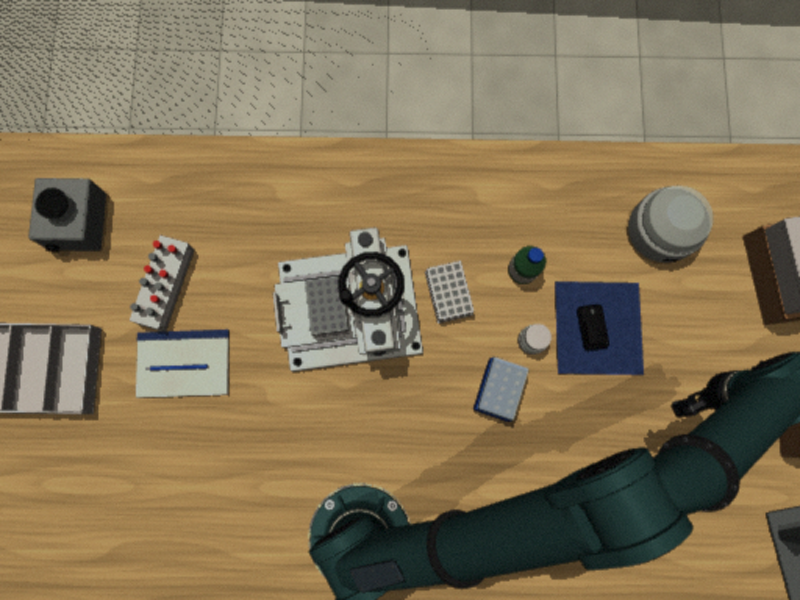

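The scene view shows the press at about (430,350) px and the wheel at (410,303), with the upright handle near (432,288). The top view shows the press base with corner bolts near (286,268), (402,252), (298,362) and (416,345), the tab at (282,315) and the wheel at (371,284). So the press's x axis runs roughly along world -y. I'll zoom in next.

```bash
python3 - <<'E'
from h import *
a=manip.read_camera("top")["color"][140:245,170:275,::-1]; b=manip.read_camera("scene")["color"][170:275,223:328,::-1]
z=lambda i:cv2.resize(i,(400,400),interpolation=cv2.INTER_CUBIC)
cv2.imwrite("pics/crop.png",np.hstack([z(a),z(b)]))
E
```

```text
(no output)
```

View pics/crop.png

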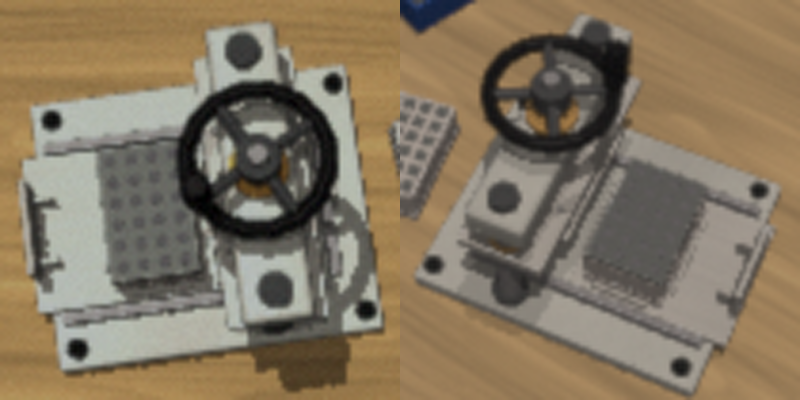

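```bash
cat > m.py <<'E'
from h import *
T=manip.read_camera("top");S=manip.read_camera("scene")
s=105/400
t=lambda x,y:(170+(x+.5)*s-.5,140+(y+.5)*s-.5); q=lambda x,y:(223+(x+.5)*s-.5,170+(y+.5)*s-.5)
def blob(c,p,r=4):
    g=cv2.cvtColor(c["color"],cv2.COLOR_RGB2GRAY).astype(float); x,y=map(int,np.round(p))
    w=g[y-r:y+r+1,x-r:x+r+1]; m=np.clip(np.percentile(w,75)-25-w,0,None); Y,X=np.mgrid[y-r:y+r+1,x-r:x+r+1]
    return (m*X).sum()/m.sum(),(m*Y).sum()/m.sum()
E
python3 - <<'E'
from m import *
tb=[blob(T,t(*p)) for p in [(52,121),(334,83),(366,310),(78,349)]]
P=[onz(T,*p,20) for p in tb]; print(np.round(P,1))
print("sides",[np.round(np.linalg.norm(P[i]-P[(i+1)%4]),1) for i in range(4)])
d=(P[1]-P[0]+P[2]-P[3]); print("press x yaw",np.degrees(np.arctan2(d[1],d[0])))
# scene bolts: far-right (759,190), bottom (433,263),(682,366)
for p in [(359,190),(33,263),(282,366)]: print("sc bolt",np.round(onz(S,*blob(S,q(*p)),20),1))
for n,a,b in [("hub",(258,153),(151,86)),("c1",(243,50),(198,32)),("c2",(276,292),(103,197)),("handletop",(196,190),(220,56))]:
    p,e=tri([ray(T,*t(*a)),ray(S,*q(*b))]); print(n,np.round(p,1),np.round(e,1))
print("tab top ends", np.round([onz(T,*t(*p),78) for p in [(27,188),(36,280)]],1))
print("handle top z~297",np.round(onz(T,*t(195,188),297),1),np.round(onz(S,*q(220,56),297),1))
E
```

```text
[[ 605.4  188.    20. ]
 [ 646.9  -85.8   20. ]
 [ 426.6 -118.3   20. ]
 [ 383.8  153.8   20. ]]
sides [np.float64(277.0), np.float64(222.7), np.float64(275.5), np.float64(224.2)]
press x yaw -81.21497161714218
sc bolt [387.3 154.9  20. ]
sc bolt [650. -84.  20.]
sc bolt [608.3 188.   20. ]
hub [526.3 -17.  240.6] [0.7 0.7]
c1 [558.7  18.7 388.4] [29.7 29.7]
c2 [476.3 -67.9 -72.4] [42.6 42.6]
handletop [486.5  31.9 278. ] [1.4 1.4]
tab top ends [[526.3 198.8  78. ]
 [440.6 186.7  78. ]]
handle top z~297 [485.   30.3 297. ] [498.6  40.4 297. ]
```

```bash
python3 inch.py '[{"dz":-30, "drz":-10.5}, {"dz":-30, "drz":-10.5}, {"dz":-30, "drz":-10.5}, {"dz":-30, "drz":-10.5}, {"dz":-20, "drz":-10.5}]' 40
python3 inch.py '[{"drz":-10.5}, {"drz":-10.6}, {"dy":40}, {"dy":40}, {"dx":45, "dy":40}]'
python3 inch.py '[{"dx":45, "dy":40}, {"dx":45, "dy":40}, {"dx":45, "dy":40}, {"dx":45, "dy":40}, {"dx":45, "dy":30}]'
python3 -c "
from h import *; s=manip.read_state(); print(s['joint_pos'],s['wrist_force'])"
```

```text
time: 0.92
tcp_pos: [308.8, -656.4, 373.2]
orientation: [179.9, 0.1, 78.0]
wrist_force: [0.2, -0.3, -0.5]
grip_width: 39.8
gripper_force: 0.0
time: 1.55
tcp_pos: [420.3, -595.4, 369.9]
orientation: [-180.0, 0.0, 98.6]
wrist_force: [0.3, 0.1, -0.4]
grip_width: 40.1
gripper_force: 0.0
time: 2.17
tcp_pos: [575.0, -339.5, 371.3]
orientation: [180.0, -0.0, 98.9]
wrist_force: [0.6, 0.0, -0.7]
grip_width: 40.0
gripper_force: 0.0
[ 40.46779132  23.92127101 -19.95932742  90.57249315   8.62034846
  66.99911545  27.57639265] [ 0.58851084  0.01872067 -0.71469784]
```

```bash
python3 inch.py '[{"dx":60}, {"dx":60}, {"dx":60}, {"dx":60}, {"dx":60}]'
python3 inch.py '[{"dx":60}, {"dx":60}, {"dx":60}, {"dx":60}, {"dx":60}]'
python3 inch.py '[{"dx":25}, {}]'
cat >> h.py <<'E'
from scipy.spatial.transform import Rotation as Ro
def wrist():
    s=manip.read_state(); c=manip.read_camera("wrist"); X=np.eye(4)
    X[:3,:3]=Ro.from_euler("xyz",s["orientation"],degrees=True).as_matrix(); X[:3,3]=s["tcp_pos"]
    c["view"]=np.linalg.inv(X@np.array(c["hand_eye"])); return c
AX=np.array([525.5,-18.5]); YAW=np.radians(-81.2)
def press(p):
    d=np.array(p[:2])-AX; u=np.array([np.cos(YAW),np.sin(YAW)]); return np.array([d@u,d@[-u[1],u[0]],p[2]])
def unpress(x,y,z):
    u=np.array([np.cos(YAW),np.sin(YAW)]); return np.r_[AX+x*u+y*np.array([-u[1],u[0]]),z]
E
python3 - <<'E'
from h import *
c=wrist(); print(c["fov_y"],c["cx"],c["cy"],c["hand_eye"],[k for k in c]); V=np.linalg.inv(c["view"]); print(V)
cv2.imwrite("pics/w1.png",cv2.resize(c["color"][:,:,::-1],(800,600),interpolation=cv2.INTER_CUBIC)); cv2.imwrite("w1_raw.png",c["color"])
print(manip.read_state()["joint_pos"])
E
```

```text
time: 2.8
tcp_pos: [527.3, -43.5, 371.5]
orientation: [180.0, 0.0, 98.8]
wrist_force: [0.4, 0.6, -0.6]
grip_width: 40.0
gripper_force: 0.0
time: 3.42
tcp_pos: [481.5, 252.7, 371.5]
orientation: [180.0, 0.0, 98.8]
wrist_force: [0.4, 0.0, -0.1]
grip_width: 40.0
gripper_force: 0.0
time: 3.68
tcp_pos: [477.0, 278.4, 371.5]
orientation: [-180.0, -0.1, 99.1]
wrist_force: [-0.6, -1.1, -0.1]
grip_width: 39.8
gripper_force: 0.0
69.74861692191743 258.9245560819687 193.75222837824634 [[ 4.48400488e-05  9.44545312e-01  3.28381107e-01  8.42257097e+01]
 [ 9.99999980e-01  2.18932258e-05 -1.99521806e-04  1.00142944e+00]
 [-1.95646708e-04  3.28381110e-01 -9.44545292e-01 -1.44116008e+02]
 [ 0.00000000e+00  0.00000000e+00  0.00000000e+00  1.00000000e+00]] ['color', 'fov_y', 'cx', 'cy', 'hand_eye', 'view']
[[ 9.87432127e-01 -1.49274003e-01 -5.19140251e-02  4.64695010e+02]
 [ 1.58043525e-01  9.33045623e-01  3.23184327e-01  3.61545595e+02]
 [ 1.95135853e-04 -3.27327263e-01  9.44911014e-01  5.15670603e+02]
 [ 0.00000000e+00  0.00000000e+00  0.00000000e+00  1.00000000e+00]]
[ -5.84193915  16.07008152 -36.32301648 104.21176232  10.60850223
  63.15521592 -37.02832221]
```

View pics/w1.png

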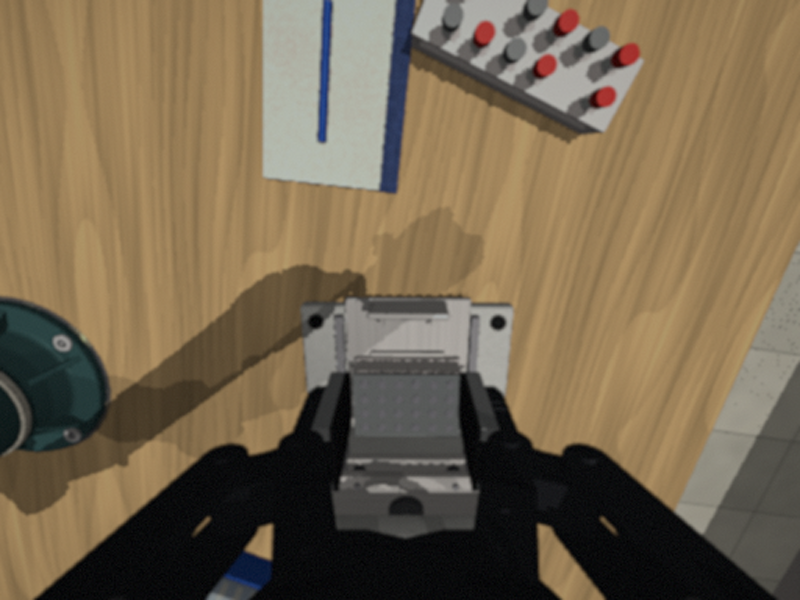

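The wrist view shows the tab at about (365–450, 298–314) px, the base's outer bolts at (316,322) and (498,322), and the mat at (405,410) between the fingers. I'll compute these.

```bash
cat > wv.py <<'E'
from h import *
E
python3 - <<'E'
from h import *
c=wrist(); k=512/800
w=lambda x,y:((x+.5)*k-.5,(y+.5)*k-.5)
for n,p,z in [("boltL",(316,322),20),("boltR",(498,322),20),("tab u",(405,299),78),("tab l",(405,313),78),("tab lo u",(405,299),28),("tabL",(366,305),78),("tabR",(450,305),78),("sled edge",(405,297),28),("matFL",(356,375),76),("matFR",(459,375),76)]:
    print(n,np.round(press(onz(c,*w(*p),z)),1))
print(press(manip.read_state()["tcp_pos"]))
g=c["color"][170:230,210:310,::-1]; cv2.imwrite("pics/w1c.png",cv2.resize(g,(800,480),interpolation=cv2.INTER_CUBIC))
E
```

```text
boltL [-185.2 -110.8   20. ]
boltR [-185.6  114.4   20. ]
tab u [-235.    -0.8   78. ]
tab l [-219.    -0.8   78. ]
tab lo u [-218.1   -0.8   28. ]
tabL [-228.1  -42.8   78. ]
tabR [-228.3   47.7   78. ]
sled edge [-220.6   -0.8   28. ]
matFL [-142.2  -56.9   76. ]
matFR [-142.4   61.3   76. ]
[-296.9364673    -1.70538463  371.04084521]
```

View pics/w1c.png

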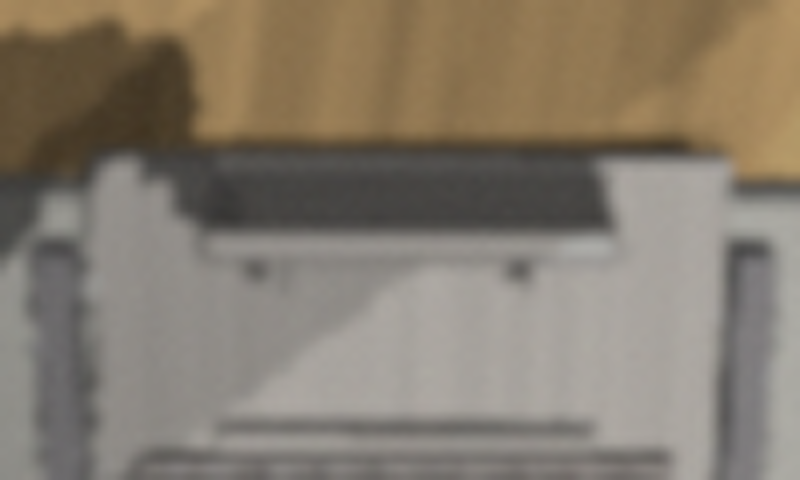

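```bash
python3 inch.py '[{"dy":3, "dz":50}, {"dz":50}, {"dz":50}, {"dz":50}, {"dz":50}]'
python3 inch.py '[{"dz":50}, {"dz":26, "dry":-10}, {"dx":-29.5, "dz":5.2}, {"dx":-9.8, "dz":1.7}, {}]'
python3 inch.py '[{"dx":-9.8, "dz":1.7}, {"dx":-9.8, "dz":1.7}, {"dx":-9.8, "dz":1.7}, {"dx":-9.8, "dz":1.7}, {"dx":-9.8, "dz":1.7}]'
python3 - <<'E'
from h import *
print(press(manip.read_state()["tcp_pos"]))
E
```

```text
time: 4.4
tcp_pos: [482.5, 273.5, 119.9]
orientation: [180.0, 0.1, 98.6]
wrist_force: [0.5, -0.3, -0.4]
grip_width: 40.0
gripper_force: 0.0
time: 5.03
tcp_pos: [488.5, 233.4, 45.7]
orientation: [180.0, 10.1, 98.4]
wrist_force: [-0.1, 0.1, -0.6]
grip_width: 40.1
gripper_force: 0.0
time: 5.65
tcp_pos: [495.2, 188.8, 45.7]
orientation: [179.9, 9.9, 98.9]
wrist_force: [-0.7, 5.2, 1.6]
grip_width: 39.9
gripper_force: 2.3
[-209.53086762    1.77469664   45.67420343]
```

```bash
python3 inch.py '[{"dx":-14.8, "dz":2.6}, {"dx":-14.8, "dz":2.6}, {"dx":-14.8, "dz":2.6}, {"dx":-9.8, "dz":1.7}, {}]'
python3 inch.py '[{"dx":-4.9, "dz":0.9}, {"dx":-4.9, "dz":0.9}, {"dx":-4.9, "dz":0.9}, {}]'
python3 - <<'E'
from h import *
print(press(manip.read_state()["tcp_pos"]))
E
```

```text
time: 6.28
tcp_pos: [503.0, 130.5, 45.5]
orientation: [-179.9, 10.2, 98.7]
wrist_force: [0.3, 0.5, 0.3]
grip_width: 40.1
gripper_force: 0.0
time: 6.78
tcp_pos: [505.4, 119.0, 45.4]
orientation: [-180.0, 10.0, 98.8]
wrist_force: [0.2, 3.6, 2.0]
grip_width: 39.7
gripper_force: 1.7
[-138.96023478    1.13007789   45.35558381]
```

```bash
for i in 1; do python3 inch.py '[{"dx":-3, "dz":0.5}, {"dx":-3, "dz":0.5}, {"dx":-2, "dz":0.35}]'; done
python3 inch.py '[{"dx":-1, "dz":0.17}, {"dx":-1, "dz":0.17}, {"dx":-1, "dz":0.17}]'
python3 - <<'E'
from h import *
s=manip.read_state(); print(press(s["tcp_pos"]),s["wrist_force"])
E
```

```text
time: 7.15
tcp_pos: [506.7, 110.6, 45.4]
orientation: [-180.0, 10.0, 98.8]
wrist_force: [-0.4, 4.2, 1.1]
grip_width: 40.1
gripper_force: 2.1
time: 7.52
tcp_pos: [507.1, 107.4, 45.4]
orientation: [-180.0, 10.0, 98.8]
wrist_force: [0.2, 4.4, 0.8]
grip_width: 40.0
gripper_force: 1.9
[-127.24937723    1.06303015   45.41790915] [0.16737771 4.3813619  0.81474085]
```

Still sliding at the normal 4 N, so I'll keep going in small steps until the force shows the stop.

```bash
python3 inch.py '[{"dx":-1, "dz":0.17}, {"dx":-1, "dz":0.17}]'|grep -E "tcp|wrist"
python3 inch.py '[{"dx":-1, "dz":0.17}, {"dx":-1, "dz":0.17}]'|grep -E "tcp|wrist"
python3 inch.py '[{"dx":-1, "dz":0.17}, {"dx":-1, "dz":0.17}]'|grep -E "tcp|wrist"
```

```text
tcp_pos: [507.5, 107.1, 45.4]
wrist_force: [-0.7, 7.5, 0.9]
tcp_pos: [507.6, 107.0, 45.4]
wrist_force: [-2.7, 9.5, 1.5]
tcp_pos: [507.6, 107.0, 45.4]
wrist_force: [-4.0, 11.2, 3.2]
```

```bash
python3 inch.py '[{"dx":24.6, "dz":-4.3}, {"dx":-8.7, "dz":-49.2}, {"dx":-8.7, "dz":-49.2, "dry":-10}, {"dry":-10}, {"dry":-10}]'
python3 inch.py '[{}, {"dx":-19.2, "dz":16.1}, {}]'
cat > cap.py <<'E'
import sys
from h import *
n=sys.argv[1]; c=wrist(); np.save(n+".npy",c,allow_pickle=True)
cv2.imwrite(f"pics/{n}.png",cv2.resize(c["color"][:,:,::-1],(800,600),interpolation=cv2.INTER_CUBIC))
print(press(manip.read_state()["tcp_pos"])); 
p=np.linalg.inv(c["view"])[:3,3]; print("cam",press(p))
for q in [(-47.5,0,85),(-43,0,76),(-43,64,76),(-43,-64,76),(-52,-29,297)]: print(q,proj(c,unpress(*q))*800/512)
E
python3 cap.py w2
```

```text
time: 8.9
tcp_pos: [505.4, 123.9, 147.8]
orientation: [179.7, 40.5, 98.4]
wrist_force: [0.3, -0.2, -0.8]
grip_width: 40.1
gripper_force: 0.0
time: 9.28
tcp_pos: [507.8, 94.2, 146.8]
orientation: [-179.9, 40.3, 98.3]
wrist_force: [-0.6, -0.5, -0.9]
grip_width: 39.8
gripper_force: 0.0
[-116.04545684    0.26265149  146.48052266]
cam [-270.39470447    2.22001665  202.46444857]
(-47.5, 0, 85) [404.36731574 323.65369402]
(-43, 0, 76) [404.45087778 313.93780597]
(-43, 64, 76) [510.56872061 313.52540805]
(-43, -64, 76) [298.7578851  314.34855282]
(-52, -29, 297) [314.64914953 894.0208066 ]
```

View pics/w2.png

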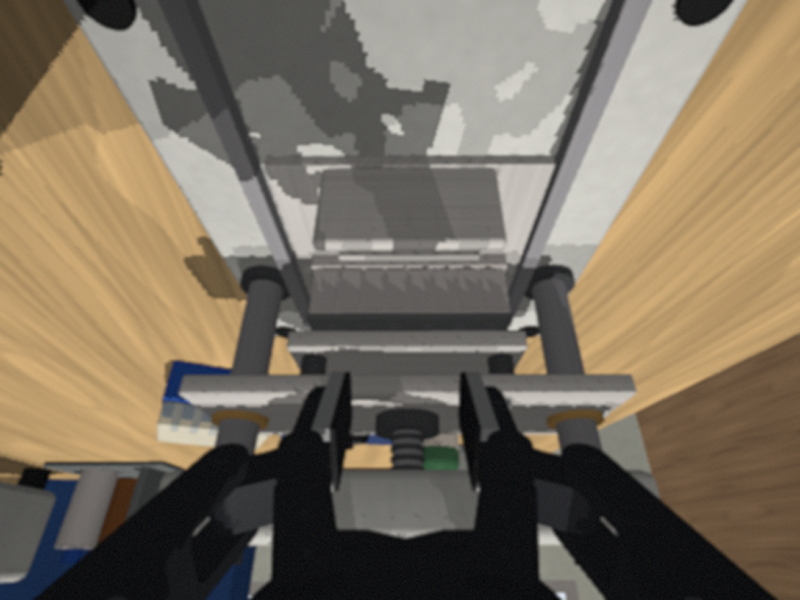

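The wrist view is upside down. It shows the sled home with the plate's side at rows 265–312, a dark band at 312–331 (mat edge or gap), the pressure plate's front face at about 331–352, the springs, and the platen at 375–405. I'll take sub-pixel profiles.

```bash
python3 - <<'E'
from h import *
c=np.load("w2.npy",allow_pickle=True).item(); g=cv2.cvtColor(c["color"],cv2.COLOR_RGB2GRAY).astype(float)
for a,b in [(215,240),(280,305)]:
    print(a,[(r,int(v)) for r,v in zip(range(168,250),g[168:250,a:b].mean(1))])
# z at plane x=xp for raw row
def zat(r,xp,u=258.):
    o,d=ray(c,u,r); P=press(o); n=np.array([np.cos(YAW),np.sin(YAW),0]); t=(xp-P[0])/(d@n); return (o+d*t)[2]
for r in range(196,250,2): print(r,round(zat(r,-43),1),round(zat(r,-47.5),1))
im=c["color"][160:250,190:330,::-1]; cv2.imwrite("pics/w2c.png",cv2.resize(im,(800,514),interpolation=cv2.INTER_CUBIC))
E
```

```text
215 [(168, 110), (169, 126), (170, 141), (171, 127), (172, 104), (173, 101), (174, 103), (175, 104), (176, 104), (177, 105), (178, 104), (179, 103), (180, 101), (181, 98), (182, 97), (183, 95), (184, 95), (185, 93), (186, 93), (187, 93), (188, 93), (189, 93), (190, 93), (191, 93), (192, 94), (193, 94), (194, 94), (195, 93), (196, 93), (197, 92), (198, 93), (199, 90), (200, 74), (201, 58), (202, 51), (203, 51), (204, 48), (205, 46), (206, 46), (207, 47), (208, 46), (209, 46), (210, 48), (211, 63), (212, 84), (213, 96), (214, 100), (215, 101), (216, 103), (217, 104), (218, 105), (219, 107), (220, 116), (221, 139), (222, 153), (223, 139), (224, 108), (225, 85), (226, 80), (227, 81), (228, 82), (229, 82), (230, 82), (231, 82), (232, 82), (233, 82), (234, 82), (235, 83), (236, 82), (237, 79), (238, 73), (239, 69), (240, 69), (241, 71), (242, 71), (243, 70), (244, 70), (245, 69), (246, 69), (247, 69), (248, 69), (249, 68)]
280 [(168, 115), (169, 131), (170, 137), (171, 120), (172, 104), (173, 104), (174, 107), (175, 107), (176, 107), (177, 105), (178, 104), (179, 102), (180, 100), (181, 10
[... 467 characters left out ...]
23, 169), (224, 154), (225, 120), (226, 89), (227, 80), (228, 81), (229, 82), (230, 81), (231, 80), (232, 80), (233, 80), (234, 81), (235, 81), (236, 81), (237, 78), (238, 72), (239, 69), (240, 71), (241, 74), (242, 75), (243, 74), (244, 75), (245, 76), (246, 77), (247, 76), (248, 76), (249, 78)]
196 70.6 73.2
198 72.8 75.4
200 75.0 77.5
202 77.2 79.6
204 79.3 81.7
206 81.4 83.8
208 83.5 85.9
210 85.6 87.9
212 87.7 90.0
214 89.7 92.0
216 91.8 94.0
218 93.8 96.0
220 95.8 97.9
222 97.8 99.9
224 99.8 101.8
226 101.7 103.7
228 103.7 105.6
230 105.6 107.5
232 107.5 109.4
234 109.4 111.2
236 111.3 113.1
238 113.1 114.9
240 115.0 116.7
242 116.8 118.5
244 118.6 120.3
246 120.5 122.1
248 122.2 123.8
```

View pics/w2c.png

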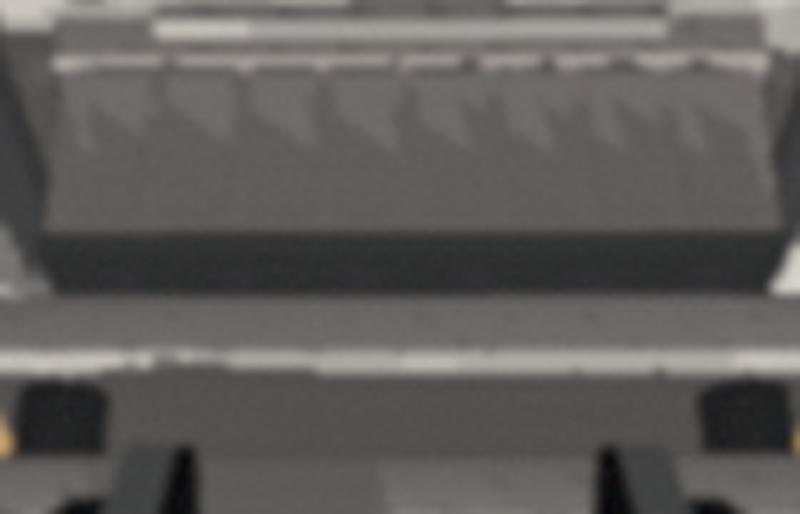

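```bash
python3 inch.py '[{"dx":12.9, "dz":15.3, "dry":-10}, {"dx":9.6, "dz":11.5, "dry":-2}, {}, {}]'
python3 cap.py w3
python3 - <<'E'
from h import *
C=[np.load(n,allow_pickle=True).item() for n in ("w2.npy","w3.npy")]
E=[]
for c in C:
    g=cv2.GaussianBlur(cv2.cvtColor(c["color"],cv2.COLOR_RGB2GRAY).astype(float),(1,3),0)
    p=np.r_[g[:,215:240].T,g[:,280:305].T].mean(0); d=np.gradient(p)
    e=[]
    for r in range(165,250):
        if abs(d[r])>5 and abs(d[r])>=abs(d[r-1]) and abs(d[r])>abs(d[r+1]):
            s=abs(d[r-1]),abs(d[r]),abs(d[r+1]); e.append((round(r+.5*(s[0]-s[2])/(s[0]-2*s[1]+s[2]),2),int(d[r])))
    print(e); E.append(e)
im=C[1]["color"][150:250,190:330,::-1]; cv2.imwrite("pics/w3c.png",cv2.resize(im,(800,571),interpolation=cv2.INTER_CUBIC))
E
```

```text
time: 9.82
tcp_pos: [508.9, 97.7, 111.7]
orientation: [179.9, 52.0, 98.6]
wrist_force: [-0.3, 1.0, 0.6]
grip_width: 40.3
gripper_force: 0.0
[-117.42004485    1.49782434  111.87477498]
cam [-281.42264012    2.72414637  134.37917082]
(-47.5, 0, 85) [400.44294006 355.05832951]
(-43, 0, 76) [400.56246893 341.08931129]
(-43, 64, 76) [513.28313249 340.90206368]
(-43, -64, 76) [287.94038054 341.27639515]
(-52, -29, 297) [323.42207885 899.06948276]
[(np.float64(166.19), -18), (np.float64(169.05), 7), (np.float64(171.3), -11), (np.float64(200.11), -13), (np.float64(211.29), 15), (np.float64(220.61), 16), (np.float64(224.39), -22)]
[(np.float64(193.4), 16), (np.float64(198.49), -21), (np.float64(216.47), -12), (np.float64(231.81), 18), (np.float64(237.83), -6), (np.float64(242.8), 9), (np.float64(246.16), -17)]
```

View pics/w3c.png

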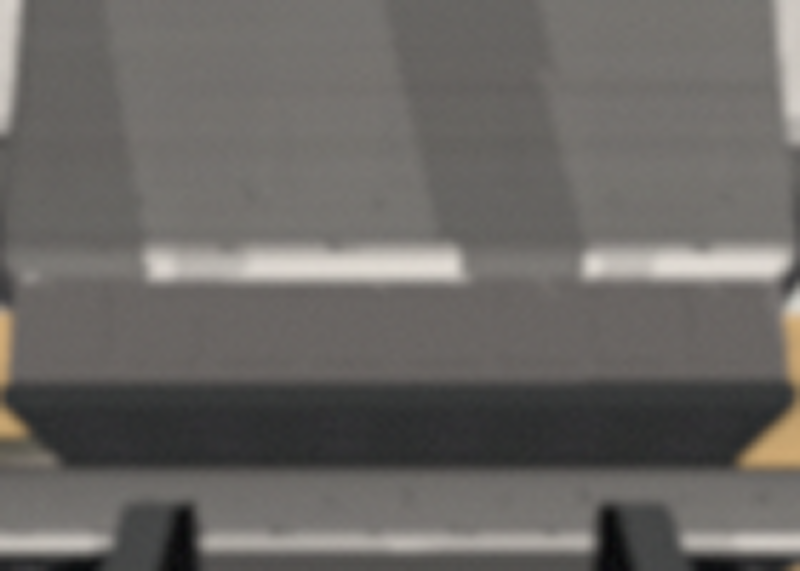

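The second view shows the tab in the foreground, plate side/dark edge at row 216.5 and dark/pressure plate edge at row 231.8. I'll triangulate both edges.

```bash
python3 - <<'E'
from h import *
C=[np.load(n,allow_pickle=True).item() for n in ("w2.npy","w3.npy")]
n=np.array([np.cos(YAW),np.sin(YAW)])
def line(c,r):
    o,d=ray(c,c["cx"],r); P=press(o); return np.array([P[0],P[2]]),np.array([d[:2]@n,d[2]])
for nm,a,b in [("A",200.11,216.47),("B",211.29,231.81),("Btop",220.61,242.8)]:
    for da,db in [(0,0),(.5,0),(0,.5)]:
        (o1,d1),(o2,d2)=line(C[0],a+da),line(C[1],b+db)
        t=np.linalg.solve(np.c_[d1,-d2],o2-o1); print(nm,da,db,np.round(o1+t[0]*d1,1))
# silhouettes of dark band: widths in w3/w2
for k,rows in ((0,(196,200,203,206,209,215)),(1,(212,216,219,222,225,229))):
    g=cv2.cvtColor(C[k]["color"],cv2.COLOR_RGB2GRAY).astype(int)
    for r in rows: print(k,r,g[r,188:206].tolist(),g[r,312:332].tolist())
E
```

```text
A 0 0 [-40.4  73.7]
A 0.5 0 [-38.7  73.2]
A 0 0.5 [-41.9  74.5]
B 0 0 [-46.6  88.8]
B 0.5 0 [-45.   88.5]
B 0 0.5 [-48.   89.5]
Btop 0 0 [-47.   98.3]
Btop 0.5 0 [-45.4  98. ]
Btop 0 0.5 [-48.3  98.9]
0 196 [83, 75, 65, 64, 65, 66, 64, 63, 63, 67, 80, 94, 94, 93, 95, 93, 93, 93] [92, 92, 92, 91, 93, 93, 92, 92, 93, 92, 92, 94, 94, 89, 78, 67, 63, 64, 65, 74]
0 200 [110, 109, 105, 89, 73, 65, 63, 64, 62, 65, 73, 79, 79, 78, 79, 79, 80, 78] [70, 71, 69, 72, 72, 69, 73, 72, 71, 71, 71, 71, 71, 68, 63, 60, 62, 78, 96, 110]
0 203 [119, 116, 117, 110, 99, 82, 68, 61, 56, 52, 50, 51, 50, 50, 49, 53, 50, 50] [51, 48, 49, 50, 50, 49, 50, 48, 51, 51, 51, 49, 49, 46, 51, 80, 129, 165, 180, 182]
0 206 [115, 115, 116, 116, 113, 101, 82, 71, 66, 58, 50, 45, 46, 48, 45, 47, 44, 48] [47, 48, 47, 48, 46, 47, 47, 48, 47, 47, 46, 44, 45, 52, 88, 143, 187, 204, 206, 205]
0 209 [123, 128, 132, 128, 119, 113, 111, 109, 106, 100, 81, 60, 48, 44, 48, 46, 45, 47] [48, 49, 49, 47, 48, 47, 47, 46, 47, 46, 44, 49, 82, 133, 177, 199, 208, 210, 207, 197]
0 215 [100, 98, 99, 96, 96, 98, 99, 100, 99, 100, 101, 100,
[... 478 characters left out ...]
3, 146, 158, 163]
1 219 [162, 127, 80, 55, 52, 54, 55, 55, 55, 57, 56, 56, 55, 55, 55, 58, 56, 55] [56, 56, 55, 56, 56, 54, 58, 54, 56, 57, 56, 57, 56, 56, 53, 56, 70, 105, 142, 160]
1 222 [170, 161, 146, 120, 87, 57, 46, 46, 49, 47, 49, 47, 48, 46, 48, 49, 48, 49] [48, 50, 50, 50, 49, 48, 47, 48, 44, 48, 49, 45, 45, 49, 66, 96, 126, 148, 159, 161]
1 225 [163, 157, 156, 155, 150, 134, 105, 71, 52, 44, 45, 47, 46, 46, 48, 48, 50, 48] [47, 50, 50, 47, 47, 50, 47, 45, 43, 44, 52, 75, 107, 134, 152, 163, 168, 167, 167, 169]
1 229 [96, 96, 96, 95, 97, 98, 99, 103, 104, 101, 92, 76, 56, 48, 46, 45, 47, 46] [48, 48, 45, 48, 45, 46, 53, 76, 111, 142, 161, 169, 171, 171, 173, 172, 174, 173, 173, 175]
```

```bash
python3 inch.py '[{"dx":-38.6, "dz":-30.2}, {"dx":-38.6, "dz":-30.2}, {"dx":-38.6, "dz":-30.2}, {"dx":-38.6, "dz":-30.2}, {"dx":-38.6, "dz":-30.2}]'
python3 inch.py '[{}, {}]'
python3 cap.py w4
python3 - <<'E'
from h import *
C=[np.load(n,allow_pickle=True).item() for n in ("w2.npy","w3.npy")]
n=np.array([np.cos(YAW),np.sin(YAW)])
def line(c,r):
    o,d=ray(c,c["cx"],r); P=press(o); return np.array([P[0],P[2]]),np.array([d[:2]@n,d[2]])
for nm,a,b in [("strip end",224.39,246.16),("mat top guess",203,220)]:
    (o1,d1),(o2,d2)=line(C[0],a),line(C[1],b); t=np.linalg.solve(np.c_[d1,-d2],o2-o1); print(nm,np.round(o1+t[0]*d1,1))
E
```

```text
time: 10.5
tcp_pos: [508.1, 97.7, 358.7]
orientation: [179.8, 51.9, 98.6]
wrist_force: [0.7, 0.4, -0.7]
grip_width: 39.8
gripper_force: 0.0
time: 10.75
tcp_pos: [508.0, 98.2, 356.2]
orientation: [179.9, 51.9, 98.7]
wrist_force: [-0.2, -0.2, -0.3]
grip_width: 40.2
gripper_force: 0.0
[-117.95157495    0.40300105  355.40378837]
cam [-282.03376912    1.72842183  378.99872141]
(-47.5, 0, 85) [402.18506461  28.21629483]
(-43, 0, 76) [402.23264094  24.91807091]
(-43, 64, 76) [487.20346177  24.76595659]
(-43, -64, 76) [317.28683511  25.07014044]
(-52, -29, 297) [350.72187864 297.33787676]
strip end [-44.3 100.7]
mat top guess [-40.8  77. ]
```

View pics/w4.png

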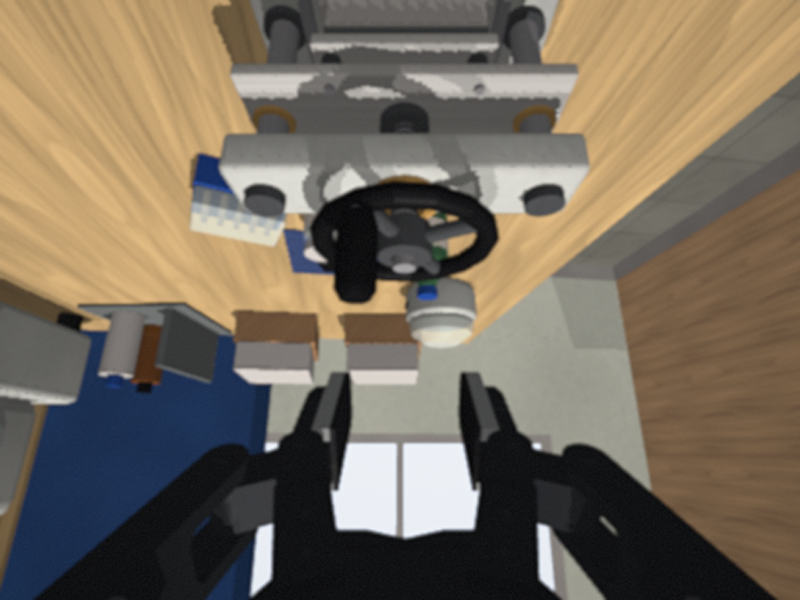

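The handle shows clearly from rows 200 to 300 at column ≈355, 41 px wide. The hub is at (403,267) and the wheel ring at (405,232). I'll check the handle top's height and offset.

```bash
python3 - <<'E'
from h import *
c=np.load("w4.npy",allow_pickle=True).item(); g=cv2.cvtColor(c["color"],cv2.COLOR_RGB2GRAY).astype(int)
print([(r,int(g[r,222:231].mean())) for r in range(170,200)])
for r in (165,172,180,186): 
    w=np.where(g[r,205:250]<40)[0]+205; print(r,w.min(),w.max())
m=[.5*(np.where(g[r,205:250]<40)[0].min()+np.where(g[r,205:250]<40)[0].max())+205 for r in range(178,189)]; u=np.mean(m); print("u",u)
n=np.array([np.cos(YAW),np.sin(YAW)])
o,d=ray(c,u,183); 
for x in (-56,-53,-50): 
    P=press(o); t=(x-P[0])/(d[:2]@n); print(x,press(o+t*d))
for zt in (294,297,300): print(zt,[np.round(proj(c,unpress(x,-29,zt))[1],1) for x in (-65,-52.5,-40)])
print("top/far edges:")
for r in (186,188,190,192):
    o,d=ray(c,u,r); P=press(o); print(r,[round((o+((x-P[0])/(d[:2]@n))*d)[2],1) for x in (-65,-40)])
E
```

```text
[(170, 14), (171, 15), (172, 13), (173, 14), (174, 14), (175, 15), (176, 14), (177, 15), (178, 14), (179, 15), (180, 15), (181, 17), (182, 17), (183, 20), (184, 19), (185, 21), (186, 22), (187, 23), (188, 23), (189, 24), (190, 23), (191, 21), (192, 25), (193, 61), (194, 117), (195, 161), (196, 178), (197, 180), (198, 180), (199, 167)]
165 210 240
172 207 249
180 215 239
186 216 238
u 227.0909090909091
-56 [-56.         -26.42337081 291.62053257]
-53 [-53.         -26.79701134 290.46081839]
-50 [-50.         -27.17065187 289.30110421]
294 [np.float64(181.8), np.float64(186.9), np.float64(191.6)]
297 [np.float64(185.1), np.float64(190.1), np.float64(194.6)]
300 [np.float64(188.5), np.float64(193.3), np.float64(197.7)]
top/far edges:
186 [np.float64(297.8), np.float64(288.4)]
188 [np.float64(299.6), np.float64(290.4)]
190 [np.float64(301.4), np.float64(292.4)]
192 [np.float64(303.1), np.float64(294.4)]
```

```bash
python3 inch.py '[{"dry":10.4}, {"dry":10.4}, {"dry":10.4}, {"dry":10.4}, {"dry":10.4}]' 55
python3 inch.py '[{"dx":-32, "dy":-13.5}, {"dx":-32, "dy":-13.5}, {}, {}]'
python3 - <<'E'
from h import *
s=manip.read_state(); print(press(s["tcp_pos"]),s["orientation"],s["joint_pos"])
E
```

```text
time: 11.42
tcp_pos: [508.0, 98.9, 355.0]
orientation: [-180.0, -0.3, 98.8]
wrist_force: [-0.6, -0.1, -0.8]
grip_width: 54.5
gripper_force: 0.0
time: 11.92
tcp_pos: [491.2, 32.2, 354.7]
orientation: [-179.9, -0.0, 98.8]
wrist_force: [0.1, -0.9, 0.2]
grip_width: 55.0
gripper_force: 0.0
[-55.30748767 -26.1674729  354.70455431] [-1.79887728e+02 -3.58083866e-02  9.88122868e+01] [ -3.91737894   9.14225214  -5.83802745 112.95365911   1.04696493
  58.06673423  -1.42501198]
```

```bash
python3 inch.py '[{"dx":-2, "dy":-0.5, "dz":40}, {"dz":33}, {"dz":20}, {}]'
python3 inch.py '[{}, {}, {}]' 10
python3 - <<'E'
from h import *
s=manip.read_state(); print(press(s["tcp_pos"]),s["wrist_force"])
c=manip.read_camera("scene"); cv2.imwrite("pics/s2.png",cv2.resize(c["color"][150:260,220:330,::-1],(500,500),interpolation=cv2.INTER_CUBIC))
E
```

```text
time: 12.42
tcp_pos: [490.2, 31.0, 260.9]
orientation: [-179.7, -0.0, 98.9]
wrist_force: [0.3, -0.6, -0.1]
grip_width: 55.1
gripper_force: 0.0
time: 12.8
tcp_pos: [492.1, 30.3, 263.8]
orientation: [179.9, -0.0, 98.8]
wrist_force: [-1.3, 1.5, 3.7]
grip_width: 23.4
gripper_force: 58.9
[-53.32093081 -25.57839753 263.80770685] [-1.28210003  1.47777815  3.67941627]
```

View pics/s2.png

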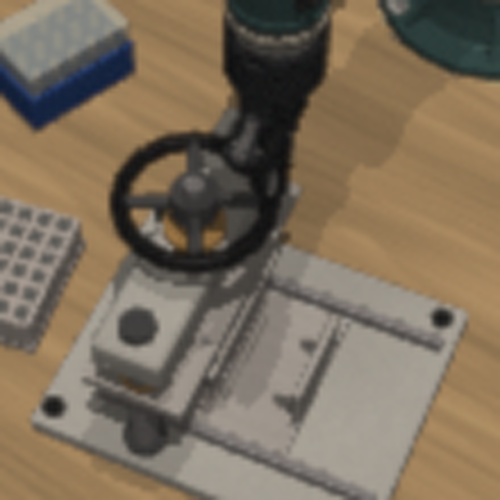

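```bash
python3 - <<'E'
import numpy as np
a=np.radians(205.3-18*np.arange(21)); p=np.c_[-60*np.cos(a),60*np.sin(a)].round(1); d=np.diff(p,axis=0).round(1)
for k in range(4): print([[float(x),float(y),0.4] for x,y in d[5*k:5*k+5]])
E
```

```text
[[5.3, 18.0, 0.4], [-0.5, 18.7, 0.4], [-6.4, 17.7, 0.4], [-11.5, 14.9, 0.4], [-15.5, 10.5, 0.4]]
[[-18.0, 5.3, 0.4], [-18.7, -0.5, 0.4], [-17.7, -6.4, 0.4], [-14.9, -11.5, 0.4], [-10.5, -15.5, 0.4]]
[[-5.3, -18.0, 0.4], [0.5, -18.7, 0.4], [6.4, -17.7, 0.4], [11.5, -14.9, 0.4], [15.5, -10.5, 0.4]]
[[18.0, -5.3, 0.4], [18.7, 0.5, 0.4], [17.7, 6.4, 0.4], [14.9, 11.5, 0.4], [10.5, 15.5, 0.4]]
```

```bash
cat > st.py <<'E'
from h import *
s=manip.read_state(); p=press(s["tcp_pos"]); w=s["wrist_force"]
u=np.array([np.cos(YAW),np.sin(YAW)]); f=np.array([w[:2]@u,w[0]*-u[1]+w[1]*u[0]])
r=np.array(p[:2])/np.hypot(*p[:2]); print("t",s["time"],"r",np.hypot(*p[:2]).round(1),"phi",np.degrees(np.arctan2(p[1],p[0])).round(1)%360,"z",p[2].round(1),"Frad",(f@r).round(1),"Ftan_ccw",(f@[-r[1],r[0]]).round(1),"Fz",w[2].round(1),s["grip_width"])
E
python3 inch.py '[{"dx":5.3, "dy":18.0, "dz":0.4}, {"dx":-0.5, "dy":18.7, "dz":0.4}, {"dx":-6.4, "dy":17.7, "dz":0.4}, {"dx":-11.5, "dy":14.9, "dz":0.4}, {"dx":-15.5, "dy":10.5, "dz":0.4}]'>/dev/null; python3 st.py; python3 inch.py '[{}]' >/dev/null; python3 st.py
```

```text
t 13.475 r 59.8 phi 113.1 z 261.8 Frad -3.9 Ftan_ccw 1.4 Fz 8.8 22.963260601349592
t 13.6 r 59.7 phi 110.2 z 261.8 Frad -0.5 Ftan_ccw -2.5 Fz 5.9 22.878743521327213
```

```bash
python3 inch.py '[{"dx":-18.0, "dy":5.3, "dz":0.4}, {"dx":-18.7, "dy":-0.5, "dz":0.4}, {"dx":-17.7, "dy":-6.4, "dz":0.4}, {"dx":-14.9, "dy":-11.5, "dz":0.4}, {"dx":-10.5, "dy":-15.5, "dz":0.4}]'>/dev/null; python3 st.py
python3 inch.py '[{"dx":-5.3, "dy":-18.0, "dz":0.4}, {"dx":0.5, "dy":-18.7, "dz":0.4}, {"dx":6.4, "dy":-17.7, "dz":0.4}, {"dx":11.5, "dy":-14.9, "dz":0.4}, {"dx":15.5, "dy":-10.5, "dz":0.4}]'>/dev/null; python3 st.py
python3 inch.py '[{"dx":18.0, "dy":-5.3, "dz":0.4}, {"dx":18.7, "dy":0.5, "dz":0.4}, {"dx":17.7, "dy":6.4, "dz":0.4}, {"dx":14.9, "dy":11.5, "dz":0.4}, {"dx":10.5, "dy":15.5, "dz":0.4}]'>/dev/null; python3 st.py
python3 inch.py '[{}, {}]' >/dev/null; python3 st.py
```

```text
t 14.225 r 61.0 phi 25.3 z 259.8 Frad -5.9 Ftan_ccw 1.2 Fz 7.5 23.288064196598697
t 14.85 r 60.5 phi 297.5 z 257.8 Frad -2.9 Ftan_ccw 2.1 Fz 5.0 22.95232873014157
t 15.475 r 59.3 phi 205.9 z 255.8 Frad -1.9 Ftan_ccw 0.6 Fz 8.4 23.31414090322088
t 15.725 r 59.1 phi 204.4 z 255.8 Frad 2.5 Ftan_ccw -2.0 Fz 7.7 22.93858948706298
```

```bash
python3 inch.py '[{"dx":5.3, "dy":18.0, "dz":0.4}, {"dx":-0.5, "dy":18.7, "dz":0.4}, {"dx":-6.4, "dy":17.7, "dz":0.4}, {"dx":-11.5, "dy":14.9, "dz":0.4}, {"dx":-15.5, "dy":10.5, "dz":0.4}]'>/dev/null; python3 st.py
python3 inch.py '[{"dx":-18.0, "dy":5.3, "dz":0.4}, {"dx":-18.7, "dy":-0.5, "dz":0.4}, {"dx":-17.7, "dy":-6.4, "dz":0.4}, {"dx":-14.9, "dy":-11.5, "dz":0.4}, {"dx":-10.5, "dy":-15.5, "dz":0.4}]'>/dev/null; python3 st.py
python3 inch.py '[{"dx":-5.3, "dy":-18.0, "dz":0.4}, {"dx":0.5, "dy":-18.7, "dz":0.4}, {"dx":6.4, "dy":-17.7, "dz":0.4}, {"dx":11.5, "dy":-14.9, "dz":0.4}, {"dx":15.5, "dy":-10.5, "dz":0.4}]'>/dev/null; python3 st.py
python3 inch.py '[{"dx":18.0, "dy":-5.3, "dz":0.4}, {"dx":18.7, "dy":0.5, "dz":0.4}, {"dx":17.7, "dy":6.4, "dz":0.4}, {"dx":14.9, "dy":11.5, "dz":0.4}, {"dx":10.5, "dy":15.5, "dz":0.4}]'>/dev/null; python3 st.py
python3 inch.py '[{}, {}]' >/dev/null; python3 st.py
```

```text
t 16.35 r 59.7 phi 113.9 z 253.8 Frad -1.3 Ftan_ccw 1.7 Fz 10.4 23.19200168653124
t 16.975 r 61.0 phi 24.6 z 251.8 Frad -4.5 Ftan_ccw 1.2 Fz 9.0 23.08853370533228
t 17.6 r 60.5 phi 297.7 z 249.8 Frad -3.7 Ftan_ccw 2.3 Fz 4.1 23.108076632112557
t 18.225 r 59.3 phi 206.9 z 247.8 Frad -0.5 Ftan_ccw 1.7 Fz 10.0 23.401229753639008
t 18.475 r 59.1 phi 204.9 z 247.8 Frad 1.7 Ftan_ccw -1.8 Fz 8.2 22.950621621729788
```

```bash
python3 inch.py '[{}, {}, {"dz":-40}, {"dz":-60}, {"dx":64, "dy":26}]' 55 >/dev/null; python3 st.py
python3 inch.py '[{"dry":-10.4}, {"dry":-10.4}, {"dry":-10.4}, {"dry":-8.8}, {}]' 40
python3 inch.py '[{"dx":-32.1, "dz":-38.3}, {}]' >/dev/null; python3 st.py
```

```text
t 19.1 r 105.3 phi 180.4 z 351.0 Frad 0.1 Ftan_ccw -1.4 Fz 0.8 55.404953530567774
time: 19.73
tcp_pos: [504.7, 92.7, 344.4]
orientation: [-179.6, 40.0, 99.4]
wrist_force: [-0.4, 0.5, 0.1]
grip_width: 39.7
gripper_force: 0.0
t 19.975 r 109.3 phi 180.7 z 400.2 Frad 0.7 Ftan_ccw -0.1 Fz -0.3 40.02592253389156
```

```bash
python3 inch.py '[{"dx":37.2, "dz":35}, {"dx":32.6, "dz":38.9}, {"dx":32.6, "dz":38.9}, {"dx":32.6, "dz":38.9}, {"dx":32.6, "dz":38.9}]' >/dev/null
python3 inch.py '[{}, {}]'
python3 cap.py w5
python3 - <<'E'
from h import *
n=np.array([np.cos(YAW),np.sin(YAW)])
def zat(c,r,xp):
    o,d=ray(c,c["cx"],r); P=press(o); return (o+(xp-P[0])/(d[:2]@n)*d)[2]
for nm in ("w2","w5"):
    c=np.load(nm+".npy",allow_pickle=True).item(); g=cv2.cvtColor(c["color"],cv2.COLOR_RGB2GRAY).astype(float)
    for a,b in [(225,245),(270,290)]:
        p=g[:,a:b].mean(1); d=np.gradient(p); e=[]
        for r in range(165,275):
            if abs(d[r])>4 and abs(d[r])>=abs(d[r-1]) and abs(d[r])>abs(d[r+1]):
                s=abs(d[r-1]),abs(d[r]),abs(d[r+1]); q=r+.5*(s[0]-s[2])/(s[0]-2*s[1]+s[2]); e.append((round(float(q),1),int(d[r]),round(float(zat(c,q,-47.5)),1)))
        print(nm,a,e)
def crop(n):
    c=np.load(n+".npy",allow_pickle=True).item(); return cv2.resize(c["color"][160:270,190:330,::-1],(400,314),interpolation=cv2.INTER_CUBIC)
cv2.imwrite("pics/cmp.png",np.hstack([crop("w2"),crop("w5")]))
E
```

```text
time: 20.85
tcp_pos: [505.6, 95.4, 144.4]
orientation: [179.9, 40.0, 98.6]
wrist_force: [0.1, 0.3, 0.6]
grip_width: 39.8
gripper_force: 0.0
[-116.11524354   -1.80000048  144.90231549]
cam [-271.72617885   -0.98190301  200.80136053]
(-47.5, 0, 85) [406.6209273  329.20235823]
(-43, 0, 76) [406.54322258 319.37739606]
(-43, 64, 76) [512.3712223  319.13182054]
(-43, -64, 76) [300.75282641 319.62288431]
(-52, -29, 297) [319.77183224 905.81328254]
w2 225 [(166.3, -24, 39.0), (169.0, 17, 42.2), (171.3, -19, 45.0), (200.1, -16, 77.6), (211.4, 17, 89.3), (220.8, 21, 98.7), (224.0, -30, 101.8), (251.9, -4, 127.2), (255.4, 36, 130.2), (259.1, -34, 133.4)]
w2 270 [(166.2, -20, 38.8), (169.0, 10, 42.2), (171.1, -14, 44.9), (200.1, -15, 77.6), (211.2, 18, 89.2), (220.9, 23, 98.8), (224.9, -33, 102.7), (240.1, 7, 116.8), (250.4, 27, 125.9), (255.2, -16, 130.1), (257.6, -18, 132.1), (262.7, -6, 136.3)]
w5 225 [(166.5, 24, 35.0), (169.6, -23, 38.8), (172.1, 17, 41.8), (174.5, -18, 44.8), (202.8, -8, 76.7), (205.4, 9, 79.5), (213.1, 7, 87.4), (216.0, -16, 90.4), (242.1, 37, 115.2), (246.9, -33, 119.5), (264.9, 12, 135.0), (268.0, -16, 137.6), (274.2, -8, 142.6)]
w5 270 [(166.5, 20, 34.9), (169.7, -20, 38.9), (172.1, 16, 41.8), (174.5, -17, 44.8), (202.8, -9, 76.8), (205.3, 11, 79.4), (213.8, 23, 88.2), (217.6, -29, 92.0), (226.8, 7, 101.0), (236.4, 26, 110.0), (241.3, -17, 114.6), (244.0, -16, 116.9), (249.5, -6, 121.8), (266.9, 17, 136.6)]
```

View pics/cmp.png

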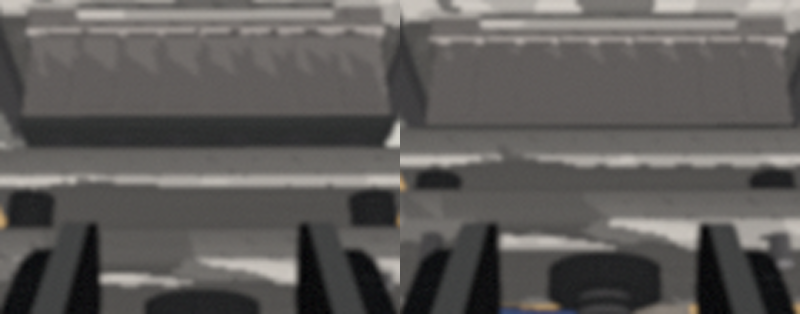

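The right half shows the pressure plate on the mat. It travelled about 10.3 mm before contact out of 16 mm wound, so compression is about 5.7 mm. That's slightly too much, so I'll wind back about 0.2 turn (≈1.6 mm).

```bash
python3 inch.py '[{"dx":-32.9, "dz":-39.2}, {"dx":-32.9, "dz":-39.2}, {"dx":-32.9, "dz":-39.2}, {"dx":-32.9, "dz":-39.2}, {"dry":10}]' 55 >/dev/null
python3 inch.py '[{"dry":10}, {"dry":10}, {"dry":10}, {"dx":-31, "dy":-12}, {"dx":-31, "dy":-12}]' >/dev/null
python3 inch.py '[{}, {}]'; python3 -c "
from h import *
print(press(manip.read_state()['tcp_pos']))"
```

```text
time: 22.4
tcp_pos: [490.8, 32.0, 349.5]
orientation: [179.8, -0.0, 98.8]
wrist_force: [0.1, 0.2, 0.1]
grip_width: 55.4
gripper_force: 0.0
[-55.20042504 -26.54490669 349.45735617]
```

```bash
python3 inch.py '[{"dx":-1.5, "dy":1, "dz":40}, {"dz":40}, {"dz":22}, {}]' >/dev/null; python3 st.py
python3 inch.py '[{}, {}, {}]' 10 >/dev/null; python3 st.py
python3 inch.py '[{"dx":-10.5, "dy":-15.5, "dz":-0.4}, {"dx":-14.9, "dy":-11.5, "dz":-0.4}, {"dx":-17.7, "dy":-6.4, "dz":-0.4}, {"dx":-18.7, "dy":-0.5, "dz":-0.4}, {}]'>/dev/null; python3 st.py
python3 inch.py '[{}]'>/dev/null; python3 st.py
```

```text
t 22.9 r 60.7 phi 205.9 z 244.8 Frad 0.1 Ftan_ccw 0.6 Fz 1.0 55.0684231021438
t 23.275 r 59.0 phi 204.7 z 247.3 Frad 0.5 Ftan_ccw 1.1 Fz 6.3 23.426444923373577
t 23.9 r 60.2 phi 280.8 z 249.0 Frad 1.2 Ftan_ccw 2.2 Fz 7.9 23.38881979539913
t 24.025 r 60.1 phi 280.2 z 249.0 Frad 1.5 Ftan_ccw 1.6 Fz 8.6 23.16273757522809
```

```bash
python3 inch.py '[{}, {}, {"dz":-40}, {"dz":-60}, {"dx":42, "dy":20}]' 55 >/dev/null
python3 inch.py '[{"dx":42, "dy":20}, {"dx":42, "dy":19}, {"dry":-10}, {"dry":-10}, {"dry":-10}]' 40 >/dev/null
python3 inch.py '[{"dry":-10}, {"dx":32.6, "dz":38.9}, {"dx":32.6, "dz":38.9}, {"dx":32.6, "dz":38.9}, {"dx":32.6, "dz":38.9}]' >/dev/null
python3 inch.py '[{}, {}]'
python3 cap.py w6
python3 - <<'E'
from h import *
n=np.array([np.cos(YAW),np.sin(YAW)])
def zat(c,r,xp):
    o,d=ray(c,c["cx"],r); P=press(o); return (o+(xp-P[0])/(d[:2]@n)*d)[2]
for nm in ("w2","w5","w6"):
    c=np.load(nm+".npy",allow_pickle=True).item(); g=cv2.cvtColor(c["color"],cv2.COLOR_RGB2GRAY).astype(float)
    for a,b in [(225,245),(270,290)]:
        p=g[:,a:b].mean(1); d=np.gradient(p); e=[]
        for r in range(165,262):
            if abs(d[r])>3 and abs(d[r])>=abs(d[r-1]) and abs(d[r])>abs(d[r+1]):
                s=abs(d[r-1]),abs(d[r]),abs(d[r+1]); q=r+.5*(s[0]-s[2])/(s[0]-2*s[1]+s[2]); e.append((round(float(q),1),int(d[r]),round(float(zat(c,q,-47.5)),1)))
        print(nm,a,e)
    if nm!="w2": print(p[198:210].round(0))
im=np.load("w6.npy",allow_pickle=True).item()["color"][150:270,180:340,::-1]; cv2.imwrite("pics/w6c.png",cv2.resize(im,(800,600),interpolation=cv2.INTER_CUBIC))
E
```

```text
time: 26.15
tcp_pos: [507.5, 97.5, 145.4]
orientation: [179.9, 40.0, 98.8]
wrist_force: [-0.1, -0.0, 0.8]
grip_width: 40.1
gripper_force: 0.0
[-117.54170492    0.40682278  145.96292296]
cam [-273.50194046    0.89092635  201.75521651]
(-47.5, 0, 85) [402.68837028 329.10427543]
(-43, 0, 76) [402.72753306 319.3564169 ]
(-43, 64, 76) [507.7009514  319.24895642]
(-43, -64, 76) [297.70688794 319.46392572]
(-52, -29, 297) [313.74975252 897.45287242]
w2 225 [(166.3, -24, 39.0), (169.0, 17, 42.2), (171.3, -19, 45.0), (200.1, -16, 77.6), (211.4, 17, 89.3), (220.8, 21, 98.7), (224.0, -30, 101.8), (240.3, 3, 117.0), (251.9, -4, 127.2), (255.4, 36, 130.2), (259.1, -34, 133.4)]
w2 270 [(166.2, -20, 38.8), (169.0, 10, 42.2), (171.1, -14, 44.9), (200.1, -15, 77.6), (211.2, 18, 89.2), (220.9, 23, 98.8), (224.9, -33, 102.7), (240.1, 7, 116.8), (250.4, 27, 125.9), (255.2, -16, 130.1), (257.6, -18, 132.1)]
w5 225 [(166.5, 24, 35.0), (169.6, -23, 38.8), (172.1, 17, 41.8), (174.5, -18, 44.8), (202.8, -8, 76.7), (205.4, 9, 79.5), (213.1, 7, 87.4), (216.0, -16, 90.4), (226.9, 3, 101.1), (237.9, -3, 111.5), 
[... 216 characters left out ...]
01.0), (236.4, 26, 110.0), (241.3, -17, 114.6), (244.0, -16, 116.9), (249.5, -6, 121.8)]
[ 93.  93.  92.  93.  92.  82.  73.  83.  96. 102. 103. 104.]
w6 225 [(166.8, 25, 35.0), (169.8, -25, 38.7), (172.1, 15, 41.6), (174.8, -20, 45.0), (202.8, -10, 76.8), (205.3, 11, 79.4), (213.2, 16, 87.7), (216.2, -26, 90.7), (228.2, 3, 102.6), (243.3, 28, 116.7), (247.8, -23, 120.7)]
w6 270 [(166.8, 23, 35.0), (169.8, -23, 38.8), (172.0, 14, 41.5), (174.6, -18, 44.7), (202.8, -9, 76.8), (205.3, 11, 79.4), (213.8, 23, 88.2), (217.5, -29, 92.0), (228.2, 6, 102.5), (237.8, 25, 111.7), (242.2, -10, 115.7), (245.7, -19, 118.8), (250.6, -5, 123.2)]
[ 93.  92.  92.  92.  92.  82.  73.  83.  96. 101. 103. 104.]
```

Pressure plate edge and plate rows are unchanged from before the unwinding, so it still rests on the mat. The platen rose as expected. Two estimates put compression at about 3.8–3.9 mm, within 2.4–5.6 mm. The robot touches nothing.

```bash
python3 -c "
from workcell import manip
print(manip.hand_in())"
```

```text
the job is handed in; nothing more can be done
None
```

The job is handed in with no verdict returned: the sled is home against the stop and the plate is clamped about half a turn past contact (springs squeezed about 3.9 mm by camera measurement), after I overshot to about 5.7 mm and wound back 0.2 turn.

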